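# Clear the connector panel from the tilted backlight into the rack

## Task

The drilled connector panel on the tilted backlight has been inspected. Slide it along the ledge to the open end until a good hand's hold of it, some five or six centimetres, overhangs and it still lies there by itself; then pinch it through its thickness by that overhanging end, lift it off and lower it gently, its bottom edge still down, into a free bay of the black rack, about centred, upright and all the way down. Leave everything else as it is.

Things in the scene. Friction and masses are not known exactly. Their poses are not given: they have to be found in the camera images.
- panel: The task part: flat bare aluminium plate 150 mm long, 100 mm high, 8 mm thick, 0.2 to 0.35 kg, with a row of four 16 mm round holes 12 mm below its middle. Origin at its centre; x = its thickness (out of the face that shows), y = its length (along the ledge), z = its height (up the slope). At the start it lies flat on the backlight, its lower long edge (-z) on the ledge.
- rest: Tilted LED backlight on a fixed stand. Origin under the middle of the stand on the bench; x away from the robot, y along the ledge, z up. White face in an aluminium frame, 320 mm long (y = -160 to 160 mm), 125 mm up the slope, 22 mm thick, 55 degrees from horizontal: going up it leans to -x (the robot). Up-slope direction (-0.574, 0, 0.819), outward normal (0.819, 0, 0.574).
- ledge_end (a point): Corner where the backlight's face, ledge and open (-y) end meet: x = 50, y = -160, z = 45 mm from rest, same axes. Face and ledge meet along y through this point; the ledge is plain, without lip, 22 mm deep at right angles to the face. The -y end is always the open one; beyond it the space in front of and behind the slope is free (stand and foot plate end at y = -145 mm).
- sample: Small aluminium reference plate 56 mm long, 80 mm high, 8 mm thick with one 22 mm hole, lying on the same ledge at the +y end of the backlight; to be left alone. Origin at its centre, axes as the panel's. There are at least 50 mm between it and the panel at the start.
- rack: Fixed black plastic rack, base 214 x 130 mm, 12 mm thick. Origin under its middle on the bench, z up. Two rows (y = -40 and 40 mm, each 26 mm long) of eight fins 10 mm thick, tops 67 mm above the bench, leave seven bays 16 mm wide that run along y, at x = -78, -52, -26, 0, 26, 52, 78 mm. Plates stand in them on the base. The outermost two hold covers, the other five are free.
- cover_a: Aluminium cover frame 130 mm long, 90 mm high, 8 mm thick with a large window, standing in the rack's bay at x = -78 mm; to be left alone. Origin at its centre.
- cover_b: The same cover frame in the rack's bay at x = +78 mm; to be left alone. Origin at its centre.
- caliper: Digital caliper, 240 mm long, 14 mm high, lying on the bench beyond; to be left alone.
- crimper: Crimping pliers, 230 mm long, 22 mm high, lying on the bench beyond; to be left alone.
- driver: Screwdriver, 190 mm, lying on the bench beyond; to be left alone.
- jar: Small clear jar with black lid, 60 mm across and 60 mm high; to be left alone.

How it is judged (in metres and radians):
On the way, in this order (a step that is already met when the one before it is completed fails the run):
1. the panel overhangs the open end of the ledge by at least 40 mm, still lying flat on face and ledge by itself, no finger touching it (y of panel in the frame of rest below -0.125 m and x of panel in the frame of rest between 0.0186 and 0.0306 m and z of panel in the frame of rest between 0.0823 and 0.0943 m and angle between the y axis of panel and the y axis of rest, either way round below 0.1 rad and linear speed of panel below 0.02 m/s and contact force between the fingers and panel below 0.1 N), for 0.2 s.
2. the panel is held between the fingers, lifted off the backlight (height (world z) of panel above 0.12 m and contact force between the fingers and panel above 1 N and contact force between rest and panel below 0.1 N), for 0.1 s.
At the end, for the whole second after the job is handed in: The panel stands in one of the rack's five free bays, its bottom long edge down on the base (centre 57 to 66 mm above the bench, within 30 mm of the rack's middle along the bays), upright within 0.2 rad, at rest and let go; nothing else has been moved (x of panel in the frame of rack between -0.062 and 0.062 m and y of panel in the frame of rack between -0.03 and 0.03 m and z of panel in the frame of rack between 0.057 and 0.066 m and angle between panel's own z axis and vertical below 0.2 rad and angle between the y axis of panel and the y axis of rack, either way round below 0.15 rad and linear speed of panel below 0.02 m/s and contact force between the fingers and panel below 0.1 N); the robot touches nothing.
It fails at once if the panel fell onto the bench (height (world z) of panel below 0.045 m).
It fails at once if the panel was dropped into the rack instead of lowered (faster than 0.5 m/s over the rack below 0.14 m) (horizontal distance between panel and rack below 0.1 m and height (world z) of panel below 0.14 m and linear speed of panel above 0.5 m/s).
It fails at once if the reference plate was moved by more than 12 mm (distance of sample from where it was at the start of the episode above 0.012 m).
It fails at once if a cover in the rack was moved by more than 15 mm (distance of any of cover_a, cover_b from where it was at the start of the episode above 0.015 m).
It fails at once if a bystander on the bench was moved by more than 20 mm (distance of any of caliper, crimper, driver, jar from where it was at the start of the episode above 0.02 m).
It also fails if it takes over 72 s, if anything falls off the work surface, if the arm or the gripper's body presses on something with over 40 N, if the wrist force passes 120 N, or if a joint passes its speed limit or range.

## Robot

A 6-joint arm with a two-finger parallel gripper is mounted at the origin on the work surface. World frame = base frame: x ahead of the robot, y to its left, z up, the work surface at z = 0. Lengths are in m, angles in degrees, forces in N, time in s.
With the tool pointing down it reaches from about 0.4 to 0.825 m from the base axis. Payload 7 kg.
Tool frame: the origin (TCP) lies midway between the tips of the shut fingers; the grasp point (between the pads) lies ctrl.tcp_to_grasp behind it (ctrl.tcp_to_grasp is the distance from the TCP to the grasp point, in m); z points along the fingers, y is the line along which they close (so a half turn about z gives the same grasp; the last joint's range is limited). The gripper opens to 88 mm and grips with 3 to 60 N. Pads are 19 mm wide; open, the fingers measure 130 mm over their backs; the gripper's body (78 mm by 193 mm) begins 47 mm behind the grasp point.
Start: joints at [89.33, 20.546, 0.682, 0, -70.136, -16.507], TCP at [0.199, 0.645, 0.227] pointing down, gripper open.
Joint ranges: [-176.03, 176.03], [-82.01, 121.73], [-58.28, 71.71], [-173.87, 95.51], [-174.79, -0.11], [-173.66, 173.66]. Speed limits (degrees/s): [136.94, 136.94, 172.46, 180, 180, 180].

## Interface

Orientations are given as [roll, pitch, yaw] about the fixed x, y, z axes, in that order (R = Rz(yaw) Ry(pitch) Rx(roll)).
In Python, from plant import ctrl, imaging, close_job gives the robot as it stands.
- The arm moves only by the shell command python3 -m crank 'ROWS'. ROWS is JSON, a list of rows, each a list of 3 entries, a list of its own where there are three numbers: the shift along the world's x, y, z in m, then the turn, a rotation vector about the world's x, y, z in degrees, then the opening, from -1 (shut) to 1 (fully open), so that 0 is half open. A call has 1 to 12 rows; each row shifts and turns the commanded pose from where the row before left it; what a row does not reach is not made up. A row lasts 1/10 s, in which the tool goes at most 50 mm and 8.59 degrees, less where a joint would pass 70% of its speed; a pose out of reach is approached as far as the arm can. A call is refused whole if a number of a shift passes 0.05 or a number of a turn 8.59, either way. A call with a gripper value outside its range is refused whole. The fingers move at their own pace and stop on an object; the grip force is fixed at half the most. Time passes only in rows, so rows that do not move let the fingers close. It gives the time, the measured TCP pose, the force, the opening and the grip force at its end, in the units of the state.
- ctrl.get_obs(): the state, without advancing time (a new reading comes with each control period).
- imaging.snapshot(name): name is "scene" or "top" or "wrist"; returns (picture, depth): 420x560x3 uint8, blue, green, red; 420x560 float32, m along the optical axis (not along the pixel's ray), 0 where there is no reading.
- imaging.camera_model(name): a dict with "mtx" (3x3 intrinsics, pixels), "R" (3x3) and "t" (3): a world point X has camera coordinates R X + t. Camera axes: x right, y down, z forward; pixel columns grow to the right and rows downward; lengths in m; the calibration is good to about 2 mm. A picture is of the moment at which its call begins: read the wrist's pose just before it. camera_model takes no time and is no camera call; for the wrist camera it gives the pose at the moment of the call.
- close_job(): hands the job in; it is judged then, once.
The state is a dict: "clock": time; "joint_pos": joint angles; "qvel": joint speeds; "tau": joint torques, N m; "tool_pos": TCP position; "orientation": TCP orientation; "force": force on the tool from outside, world axes, zero at the start; "moment": the same for the moment, N m; "opening": finger opening in m; "gripper_force": force on a finger pad.
Only numpy, scipy, OpenCV 4.12 (cv2) and the standard library are available. Lean on these libraries where they do the work, as an engineer would, in place of code of your own. Each camera call takes 0.05 s, during which the arm holds its last target. There are 200 camera calls.

## Working session

There is one attempt and no reset: what is moved stays moved. The work goes in short steps, Python scripts to look and compute and a shell command to move; the robot and the scene stay as the last step left them, time stands still between calls to the robot, and variables do not carry over. Pictures are saved under pics/ and viewed, at most 10 in all, crops included, and the job is handed in when it is done.

```bash
ls; mkdir -p pics; python3 - <<'E'
from plant import ctrl, imaging
import cv2,numpy as np
o=ctrl.get_obs();print(o['tool_pos'],o['orientation'],o['clock'],o['opening'],ctrl.tcp_to_grasp)
for n in("scene","top"):
    p,d=imaging.snapshot(n);cv2.imwrite(f"pics/{n}.png",p);np.savez(f"{n}.npz",p=p,d=d,**imaging.camera_model(n))
    m=imaging.camera_model(n);print(n,np.round(-np.array(m['R']).T@m['t'],3))
E
```

```text
pics
[0.19923855 0.64439921 0.22561899] [ 1.79903160e+02 -9.05512958e-03 -1.71847290e+01] 0.0 0.08760262474909619 0.0188
scene [1.124 0.253 1.027]
top [ 5.080e-01 -1.000e-03  1.174e+00]
```

View pics/scene.png

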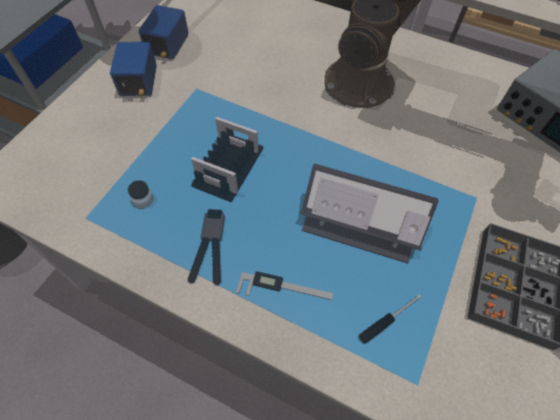

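View pics/top.png

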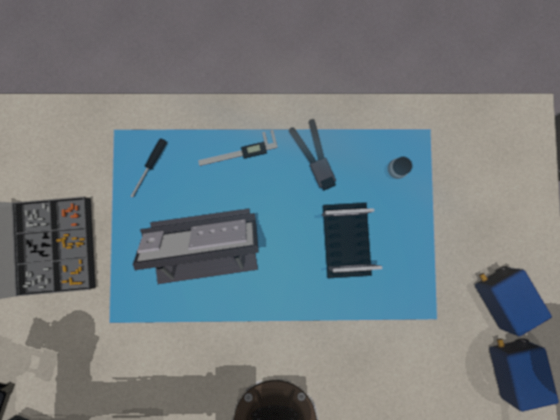

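The scene view shows the panel (about px 345,200) on the backlight, with the small sample at its right end and the rack at (228,160). In the top view, the panel is at (218,235), the rack at (348,240), and the open −y end of the ledge at (257,235), facing the rack.

```bash
cat > h.py <<'E'
import numpy as np,cv2
def cloud(d,m):
    v,u=np.mgrid[:d.shape[0],:d.shape[1]]
    r=np.stack([u,v,np.ones_like(u)],-1)@np.linalg.inv(m['mtx']).T*d[...,None]
    return (r-np.array(m['t']).ravel())@np.array(m['R'])
E
python3 - <<'E'
from h import *
for n in("top","scene"):
    z=np.load(n+".npz");P=cloud(z['d'],z);p=z['p'];ok=z['d']>0
    # rest face
    reg=ok&(P[...,0]>.35)&(P[...,0]<.68)&(P[...,1]>-.03)&(P[...,1]<.42)&(P[...,2]>.05)&(P[...,2]<.19)
    br=p.max(-1)
    q=P[reg&(br>90)]
    # RANSAC plane with normal ~55deg
    best=None;rng=np.random.default_rng(0)
    for i in range(500):
        a,b,c=q[rng.choice(len(q),3)];nn=np.cross(b-a,c-a);L=np.linalg.norm(nn)
        if L<1e-5: continue
        nn/=L;nn*=np.sign(nn[2])
        if abs(nn[2]-.574)>.06: continue
        s=(abs((q-a)@nn)<.002).sum()
        if best is None or s>best[0]:best=(s,nn,a)
    s,nn,a=best;yaw=np.degrees(np.arctan2(nn[1],nn[0]))
    print(n,len(q),s,nn.round(3),'plane d',(nn@a).round(4),'yaw',yaw)
    pr=P[reg];h=(pr@nn-nn@a);print(np.histogram(h,np.arange(-.03,.03,.004)))
    # rack
    rg=ok&(P[...,0]>.35)&(P[...,0]<.75)&(P[...,1]<-.06)&(P[...,1]>-.4)&(br<60)&(P[...,2]<.08)
    lab=cv2.connectedComponentsWithStats(rg.astype(np.uint8))
    i=1+lab[2][1:,4].argmax();mk=lab[1]==i;print(lab[2][i]);r=P[mk]
    print('rack',cv2.minAreaRect(r[:,:2].astype(np.float32)),np.percentile(r[:,2],[2,50,98]))
    cv2.imwrite(f"pics/{n}_c.png",cv2.resize(p[180:300,120:400] if n=="top" else p[100:270,180:450],None,fx=2.8,fy=2.8,interpolation=cv2.INTER_CUBIC))
E
```

```text
top 2926 1355 [0.812 0.113 0.573] plane d 0.5001 yaw 7.910291540728299
(array([ 102,  176,  149,  173,  190, 1560,  328, 1381,  160,  155,  179,
         70,    0,    0]), array([-0.03 , -0.026, -0.022, -0.018, -0.014, -0.01 , -0.006, -0.002,
        0.002,  0.006,  0.01 ,  0.014,  0.018,  0.022,  0.026]))
[ 325  214   46   63 2263]
rack ((0.4935239255428314, -0.21220724284648895), (0.1749356985092163, 0.12292570620775223), 2.737619400024414) [0.00795661 0.01339451 0.06898598]
scene 5400 1973 [0.799 0.142 0.584] plane d 0.4968 yaw 10.097470700045335
(array([  10,   33,   55,   74,  287,  704, 1428, 2191, 1075,  502,  184,
        128,   81,   15]), array([-0.03 , -0.026, -0.022, -0.018, -0.014, -0.01 , -0.006, -0.002,
        0.002,  0.006,  0.01 ,  0.014,  0.018,  0.022,  0.026]))
[ 205  129   57   59 1301]
rack ((0.48811882734298706, -0.20469847321510315), (0.16103743016719818, 0.11519518494606018), 3.790050745010376) [0.01069154 0.02897007 0.07054259]
```

View pics/scene_c.png

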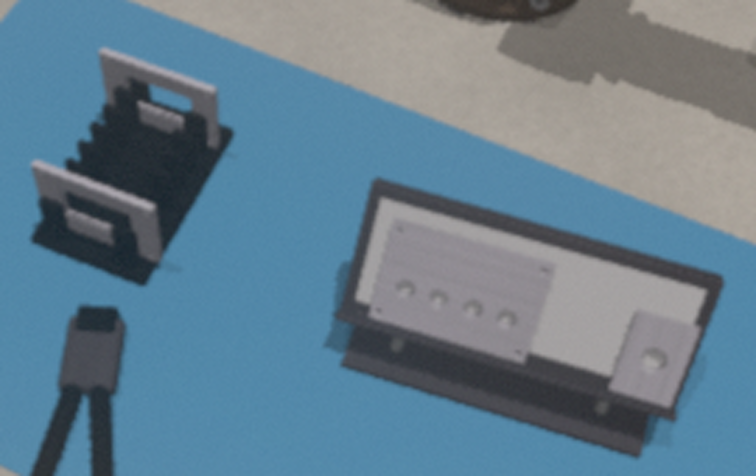

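View pics/top_c.png

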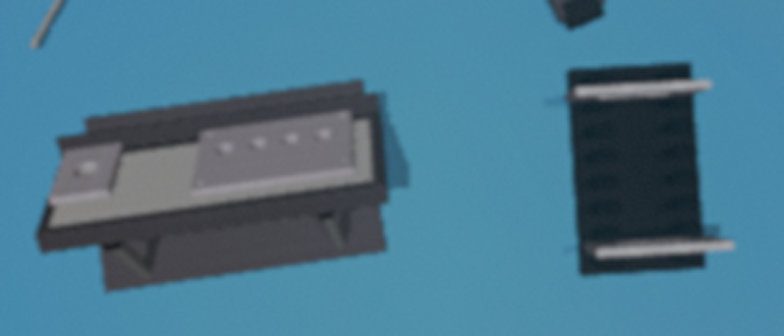

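The crops show the panel on the backlight with about 2 cm between its right edge and the open end (top crop 352 vs 380), and the sample is clear of it. The rack bays run along world y, and the three middle bays are clearly empty.

```bash
python3 - <<'E'
from h import *
z=np.load("top.npz");P=cloud(z['d'],z);ok=z['d']>0;br=z['p'].max(-1)
nn=np.array([.812,.113,.573]);nn/=np.linalg.norm(nn)
reg=ok&(P[...,0]>.35)&(P[...,0]<.68)&(P[...,1]>-.03)&(P[...,1]<.42)&(P[...,2]>.04)&(P[...,2]<.19)
h=P@nn-.5001
face=reg&(abs(h+.008)<.004);
A=P[face];n=np.linalg.svd(A-A.mean(0),full_matrices=False)[2][2];n*=np.sign(n[2]);print('face n',n.round(4),'yaw',np.degrees(np.arctan2(n[1],n[0])),'el',np.degrees(np.arccos(n[2])),len(A))
d0=n@A.mean(0);h=P@n-d0
yd=np.array([-n[1],n[0],0]);yd/=np.linalg.norm(yd);up=np.cross(n,yd)
print('d0',d0,'up',up.round(3))
for nm,lo,hi in(("face",-.004,.004),("panel",.005,.012)):
    mk=reg&(h>lo)&(h<hi);nl,lab,st,_=cv2.connectedComponentsWithStats(mk.astype(np.uint8))
    for i in range(1,nl):
        if st[i,4]<100: continue
        q=P[lab==i];s=q@yd;t=q@up
        print(nm,st[i],'y',np.percentile(s,[0,1,99,100]).round(4),'up',np.percentile(t,[0,1,99,100]).round(4),'rect',cv2.minAreaRect(np.c_[s,t].astype(np.float32)))
# rack covers
c=P[ok&(br>110)&(P[...,2]>.07)&(P[...,1]<-.06)&(P[...,1]>-.4)&(P[...,0]<.7)&(P[...,0]>.3)]
for s in(c[c[:,0]<.48],c[c[:,0]>.48]):
    print('cover',cv2.minAreaRect(s[:,:2].astype(np.float32)),s.mean(0).round(4),np.percentile(s[:,2],[50,99]))
E
```

```text
face n [0.8071 0.1095 0.5801] yaw 7.723659026662394 el 54.5413842338323 1993
d0 0.49018372931080617 up [-0.575 -0.078  0.815]
face [ 132  219  126   47 1953] y [-0.0251 -0.0235  0.2901  0.2946] up [-0.297  -0.2944 -0.1661 -0.162 ] rect ((0.13469378650188446, -0.2295142114162445), (0.13490132987499237, 0.31971776485443115), 89.87293243408203)
panel [ 137  216  118   36 1642] y [-0.0237 -0.0051  0.2864  0.2945] up [-0.2979 -0.2963 -0.1915 -0.1893] rect ((0.13539838790893555, -0.24356675148010254), (0.31821441650390625, 0.10856408625841141), 0.036198876798152924)
cover ((0.4329131543636322, -0.22114130854606628), (0.008389138616621494, 0.12910738587379456), 2.8245761394500732) [ 0.4334 -0.2211  0.1007] [0.1021366  0.10692051]
cover ((0.5861319303512573, -0.20307618379592896), (0.008139767684042454, 0.13014428317546844), 3.1270298957824707) [ 0.5857 -0.2036  0.1003] [0.10200704 0.10721768]
```

```bash
cat >> h.py <<'E'
a=np.radians(7.72);b=np.radians(55)
n=np.array([np.sin(b)*np.cos(a),np.sin(b)*np.sin(a),np.cos(b)])
yd=np.array([-np.sin(a),np.cos(a),0]);up=np.cross(n,yd)
z=np.load("top.npz");_P=cloud(z['d'],z)
_h=_P@n
_r=(_P[...,0]>.42)&(_P[...,0]<.6)&(_P[...,1]>0)&(_P[...,1]<.33)&(_P[...,2]>.06)&(_P[...,2]<.14)&(abs(_h-.4902)<.004)
d0=np.median(_h[_r]);t0=(.045-n[2]*d0)/up[2];s0=-.0253
def pt(s,t,h): # s along +y from open end, t up slope from ledge, h out of face
    return n*(d0+h)+yd*(s0+s)+up*(t0+t)
def coords(P):
    return np.stack([P@yd-s0,P@up-t0,P@n-d0],-1)
E
python3 - <<'E'
from h import *
C=coords(_P);ok=z['d']>0
print(d0,t0)
for t in(.035,.05,.065,.08):
    m=ok&(abs(C[...,1]-t)<.006)&(C[...,0]>-.05)&(C[...,0]<.35)&(C[...,2]>-.02)&(C[...,2]<.03)
    s=C[m][:,0];h=C[m][:,2];bins=np.arange(-.01,.33,.006)
    print(t,[f"{x:.3f}:{np.median(h[(s>=x)&(s<x+.006)])*1e3:.0f}" for x in bins if ((s>=x)&(s<x+.006)).any()])
m=ok&(C[...,1]>.1)&(C[...,1]<.12)&(C[...,0]>.1)&(C[...,0]<.2);print(np.median(C[m][:,2]))
E
```

```text
Traceback (most recent call last):
NameError: name '_P' is not defined
```

```bash
python3 - <<'E'
import h as H
from h import *
C=coords(H._P);ok=z['d']>0
print(d0,t0)
for t in(.035,.065):
    m=ok&(abs(C[...,1]-t)<.006)&(C[...,0]>-.05)&(C[...,0]<.35)&(C[...,2]>-.02)&(C[...,2]<.03)
    s=C[m][:,0];hh=C[m][:,2]
    print(t,*[f"{x:.3f}:{np.median(hh[(s>=x)&(s<x+.006)])*1e3:.0f}" for x in np.arange(-.01,.33,.006) if ((s>=x)&(s<x+.006)).any()])
print('push start',pt(.21,.03,.007),pt(.21,.03,.1), 'dir',-yd)
E
```

```text
0.49196940896015207 -0.28954583222820857
0.035 -0.004:-4 0.002:-0 0.008:-1 0.014:-0 0.020:1 0.026:3 0.032:9 0.038:7 0.044:8 0.050:5 0.056:4 0.062:7 0.068:8 0.074:7 0.080:7 0.086:4 0.092:6 0.098:7 0.104:8 0.110:8 0.116:6 0.122:4 0.128:6 0.134:7 0.140:8 0.146:4 0.152:3 0.158:7 0.164:8 0.170:8 0.176:6 0.182:-0 0.188:1 0.194:0 0.200:0 0.206:0 0.212:-0 0.218:0 0.224:1 0.230:-0 0.236:1 0.242:-1 0.248:0 0.254:4 0.260:7 0.266:7 0.272:6 0.278:2 0.284:1 0.290:2 0.296:7 0.302:7 0.308:7 0.314:3
0.065 -0.004:-2 0.002:-1 0.008:-0 0.014:0 0.020:0 0.026:6 0.032:8 0.038:7 0.044:7 0.050:8 0.056:8 0.062:7 0.068:7 0.074:8 0.080:8 0.086:7 0.092:7 0.098:8 0.104:8 0.110:8 0.116:8 0.122:7 0.128:7 0.134:8 0.140:8 0.146:7 0.152:8 0.158:8 0.164:8 0.170:8 0.176:8 0.182:-0 0.188:-1 0.194:-0 0.200:0 0.206:0 0.212:-1 0.218:-0 0.224:0 0.230:1 0.236:0 0.242:1 0.248:-0 0.254:3 0.260:7 0.266:8 0.272:7 0.278:8 0.284:6 0.290:7 0.296:8 0.302:8 0.308:7 0.314:-1
push start [0.52773616 0.25792968 0.0735896 ] [0.60322682 0.26816326 0.1269322 ] dir [ 0.1343321  -0.99093637 -0.        ]
```

```bash
python3 -m crank '[[[0.04,-0.05,0.015],[0,0,8.3],-1],[[0.04,-0.05,0.015],[0,0,8.3],-1],[[0.04,-0.05,0.015],[0,0,8.3],-1],[[0.04,-0.05,0.015],[0,0,0],-1],[[0.04,-0.05,0.015],[0,0,0],-1],[[0.04,-0.05,0],[0,0,0],-1],[[0.04,-0.05,0],[0,0,0],-1],[[0.03,-0.045,0],[0,0,0],-1]]'
```

```text
clock: 0.9
tool_pos: [0.4425, 0.3334, 0.2835]
orientation: [180.0, 0.0, 7.7]
force: [0.5, 0.8, -1.1]
opening: 0.0292
gripper_force: 0.0
```

```bash
python3 -m crank '[[[0,0,0],[-0.84,6.2,0],-1],[[0,0,0],[-0.84,6.2,0],-1],[[0,0,0],[-0.84,6.2,0],-1],[[0,0,0],[-0.84,6.2,0],-1],[[0,0,0],[0,0,0],-1],[[0,0,0],[0,0,0],-1]]'; python3 - <<'E'
from h import *
from plant import ctrl
o=ctrl.get_obs();print(o['joint_pos'])
p=np.array(o['tool_pos'])
for q in (pt(.213,.03,.1),pt(.213,.03,.03),pt(.213,.03,.0065)):print(q.round(4),(q-p).round(4))
E
```

```text
clock: 1.5
tool_pos: [0.4422, 0.3349, 0.282]
orientation: [179.9, 25.1, 7.6]
force: [0.4, 0.6, 0.4]
opening: 0.0004
gripper_force: 0.0
[ 46.03566586  22.12428857  11.99682737 -15.41938048 -99.70766358
  51.64604264]
[0.6028 0.2711 0.1269] [ 0.1606 -0.0638 -0.155 ]
[0.546  0.2634 0.0868] [ 0.1038 -0.0715 -0.1952]
[0.5269 0.2608 0.0733] [ 0.0847 -0.0741 -0.2087]
```

```bash
python3 -m crank '[[[0.035,-0.014,0],[0,0,0],-1],[[0.035,-0.014,-0.01],[0,0,0],-1],[[0.035,-0.014,-0.03],[0,0,0],-1],[[0.035,-0.014,-0.03],[0,0,0],-1],[[0.02,-0.008,-0.03],[0,0,0],-1],[[0,0,-0.03],[0,0,0],-1],[[0,0,-0.025],[0,0,0],-1],[[0,0,0],[0,0,0],-1],[[0,0,0],[0,0,0],-1]]'; python3 - <<'E'
from h import *
from plant import ctrl,imaging
o=ctrl.get_obs();print(o['joint_pos'])
p=np.array(o['tool_pos']);print(coords(p))
q=pt(.213,.03,.0065);print(q.round(4),(q-p).round(4))
i,d=imaging.snapshot("wrist");cv2.imwrite("pics/w1.png",i)
E
```

```text
clock: 2.4
tool_pos: [0.6015, 0.2715, 0.1302]
orientation: [180.0, 24.9, 7.8]
force: [-0.2, -0.2, -0.3]
opening: -0.0001
gripper_force: 0.0
[ 34.49671011  38.13930649  17.28568763 -10.90164465 -91.66238037
  65.15956307]
[0.21357461 0.03338926 0.10082793]
[0.5269 0.2608 0.0733] [-0.0746 -0.0107 -0.0569]
```

View pics/w1.png

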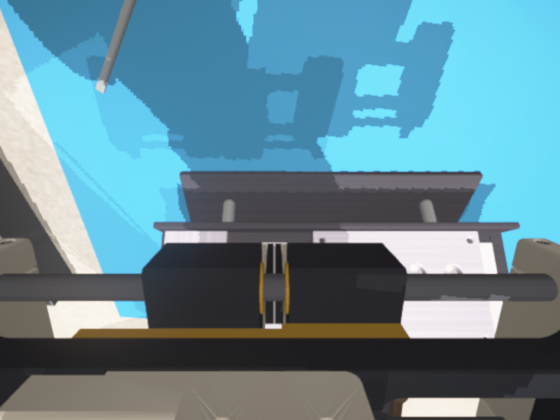

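The closed fingers (275,290) are between the sample on the left and the panel, whose edge is near x≈315. I'll go down to the face next.

```bash
python3 -m crank '[[[-0.0175,-0.0025,-0.0135],[0,0,0],-1],[[-0.0175,-0.0025,-0.0135],[0,0,0],-1],[[-0.0175,-0.0025,-0.0135],[0,0,0],-1],[[-0.0115,-0.0017,-0.009],[0,0,0],-1],[[-0.008,-0.001,-0.006],[0,0,0],-1],[[0,0,0],[0,0,0],-1],[[0,0,0],[0,0,0],-1]]'; python3 - <<'E'
from h import *
from plant import ctrl
print(coords(np.array(ctrl.get_obs()['tool_pos'])))
E
```

```text
clock: 3.15
tool_pos: [0.5306, 0.2615, 0.0745]
orientation: [-179.9, 24.9, 7.8]
force: [-0.2, 1.1, 0.6]
opening: 0.0004
gripper_force: 0.0
[0.21313812 0.02886883 0.01024631]
```

```bash
python3 -m crank '[[[-0.0028,-0.0004,-0.002],[0,0,0],-1],[[0,0,0],[0,0,0],-1],[[0.0006,-0.005,0],[0,0,0],-1],[[0.0006,-0.005,0],[0,0,0],-1],[[0,0,0],[0,0,0],-1]]'; python3 -m crank '[[[0.0006,-0.005,0],[0,0,0],-1],[[0.0006,-0.005,0],[0,0,0],-1],[[0.0006,-0.005,0],[0,0,0],-1],[[0.0006,-0.005,0],[0,0,0],-1],[[0,0,0],[0,0,0],-1]]';  python3 - <<'E'
from h import *
from plant import ctrl
print(coords(np.array(ctrl.get_obs()['tool_pos'])))
E
```

```text
clock: 3.65
tool_pos: [0.5283, 0.2496, 0.0711]
orientation: [180.0, 25.0, 7.7]
force: [-0.2, -0.8, 0.2]
opening: 0.0007
gripper_force: 0.1
clock: 4.15
tool_pos: [0.5307, 0.2298, 0.0712]
orientation: [180.0, 25.0, 7.7]
force: [0.5, -0.1, -0.3]
opening: 0.0004
gripper_force: 0.4
[0.18168816 0.02852898 0.00488899]
```

```bash
cat > m.py <<'E'
from h import *
from plant import ctrl,imaging
i,d=imaging.snapshot("top");C=coords(cloud(d,z))
for t in(.085,.065,.035):
    m=(d>0)&(abs(C[...,1]-t)<.005)&(C[...,0]>-.1)&(C[...,0]<.22)&(abs(C[...,2]-.0075)<.0035)
    s=np.sort(C[m][:,0]);print(t,s[:3].round(4),s[-3:].round(4),len(s))
print(ctrl.get_obs()['clock'],coords(np.array(ctrl.get_obs()['tool_pos'])).round(4))
cv2.imwrite("pics/topnow.png",cv2.resize(i[180:300,180:380],None,fx=3.5,fy=3.5))
E
python3 m.py
```

```text
0.085 [0.0184 0.0187 0.0214] [0.1656 0.166  0.1663] 125
0.065 [0.0181 0.0182 0.0207] [0.1647 0.165  0.1651] 111
0.035 [0.0172 0.02   0.0201] [0.162  0.1621 0.1645] 96
4.2 [0.1818 0.0286 0.0049]
```

```bash
R='x'; python3 -m crank '[[[0.0008,-0.006,0],[0,0,0],-1],[[0.0008,-0.006,0],[0,0,0],-1],[[0.0008,-0.006,0],[0,0,0],-1],[[0.0008,-0.006,0],[0,0,0],-1],[[0.0008,-0.006,0],[0,0,0],-1],[[0.0008,-0.006,0],[0,0,0],-1],[[0,0,0],[0,0,0],-1]]'; python3 m.py;  python3 -m crank '[[[0.0008,-0.006,0],[0,0,0],-1],[[0.0008,-0.006,0],[0,0,0],-1],[[0.0008,-0.006,0],[0,0,0],-1],[[0.0008,-0.006,0],[0,0,0],-1],[[0.0008,-0.005,0],[0,0,0],-1],[[0,0,0],[0,0,0],-1],[[0,0,0],[0,0,0],-1]]'; python3 m.py
```

```text
clock: 4.9
tool_pos: [0.5354, 0.1934, 0.0712]
orientation: [180.0, 25.0, 7.7]
force: [1.0, -0.3, 1.0]
opening: 0.0005
gripper_force: 1.0
0.085 [-0.0182 -0.0179 -0.0156] [0.1262 0.1264 0.1285] 116
0.065 [-0.0194 -0.017  -0.0168] [0.1275 0.1275 0.1276] 121
0.035 [-0.0184 -0.018  -0.0157] [0.1266 0.1289 0.146 ] 91
4.95 [0.1451 0.0286 0.0047]
clock: 5.65
tool_pos: [0.5393, 0.1646, 0.0711]
orientation: [179.9, 25.1, 7.7]
force: [2.2, -1.6, 0.1]
opening: 0.0002
gripper_force: 1.2
0.085 [-0.0475 -0.0471 -0.0449] [0.0978 0.1    0.1006] 126
0.065 [-0.0491 -0.0487 -0.0464] [0.0956 0.0983 0.0986] 115
0.035 [-0.0488 -0.0484 -0.0461] [0.0914 0.0967 0.0993] 85
5.7 [0.1161 0.0286 0.0047]
```

```bash
python3 -m crank '[[[0.0005,-0.0035,0],[0,0,0],-1],[[0.0005,-0.0035,0],[0,0,0],-1],[[0,0,0],[0,0,0],-1],[[0,0,0],[0,0,0],-1],[[-0.0013,0.01,0],[0,0,0],-1],[[0,0,0],[0,0,0],-1],[[0,0,0],[0,0,0],-1],[[0,0,0],[0,0,0],-1],[[0.03,0.004,0.022],[0,0,0],-1],[[0.03,0.004,0.022],[0,0,0],-1],[[0.03,0.004,0.032],[0,0,0],-1],[[0,0,0.05],[0,0,0],-1]]'; python3 m.py
```

```text
clock: 6.9
tool_pos: [0.6293, 0.1797, 0.1936]
orientation: [179.9, 25.5, 7.6]
force: [1.2, 0.9, -1.0]
opening: 0.0005
gripper_force: 0.0
0.085 [-0.0549 -0.0527 -0.0523] [0.0899 0.0922 0.0924] 116
0.065 [-0.0547 -0.0543 -0.0539] [0.0905 0.0925 0.093 ] 114
0.035 [-0.0542 -0.0538 -0.0515] [0.0908 0.0913 0.0938] 87
6.95 [0.1187 0.0843 0.1583]
```

View pics/topnow.png

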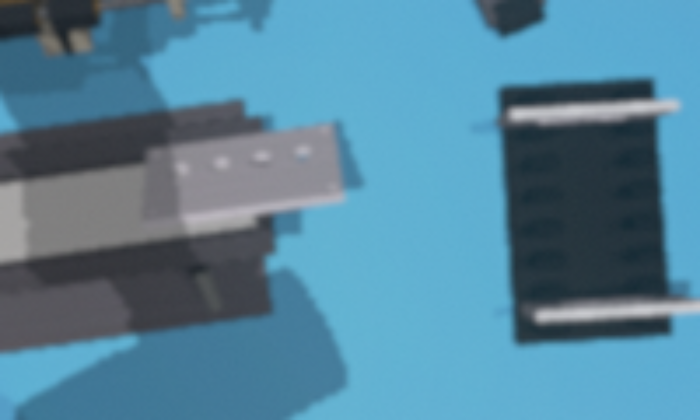

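The top view shows the panel lying flat with about 56 mm overhanging (its end at crop px 340, ledge end at 270). The fingers are clear. Next I'll reorient for the pinch.

```bash
python3 -m crank '[[[0,-0.02,0.03],[0.84,-6.2,0],-1],[[0,-0.02,0.03],[0.84,-6.2,0],-1],[[0,-0.02,0.03],[0.84,-6.2,0],-1],[[0,-0.02,0.02],[0.84,-6.2,0],-1],[[-0.015,-0.015,0],[0,0,-7.5],0.5],[[-0.015,-0.015,0],[0,0,-7.5],0.5],[[-0.015,-0.015,0],[0,0,-7.5],0.5],[[-0.015,-0.015,0],[0,0,-7.5],0.5],[[-0.015,-0.015,0],[0,0,-7.5],0.5],[[-0.015,-0.015,0],[0,0,-7.5],0.5],[[0,0,0],[0,0,-7.5],0.5],[[0,0,0],[0,0,-7.5],0.5]]'; python3 -m crank '[[[0,0,0],[0,0,-7.5],0.5],[[0,0,0],[0,0,-7.5],0.5],[[0,0,0],[0,0,-7.5],0.5],[[0,0,0],[0,0,-7.5],0.5],[[0,0,0],[0.94,-6.94,0],0.5],[[0,0,0],[0.94,-6.94,0],0.5],[[0,0,0],[0.94,-6.94,0],0.5],[[0,0,0],[0.94,-6.94,0],0.5],[[0,0,0],[0.94,-6.94,0],0.5],[[0,0,0],[0,0,0],0.5],[[0,0,0],[0,0,0],0.5]]'; cat > r.py <<'E'
from h import *
from plant import ctrl
from scipy.spatial.transform import Rotation as Ro
o=ctrl.get_obs();p=np.array(o['tool_pos']);R=Ro.from_euler('xyz',o['orientation'],degrees=True)
Z=-up;Y=-n if R.as_matrix()[:,1]@n<0 else n
T=Ro.from_matrix(np.c_[np.cross(Y,Z),Y,Z])
print(o['joint_pos'].round(1),'rotvec',np.degrees((T*R.inv()).as_rotvec()).round(2),coords(p).round(4))
for t in(.165,.063):q=pt(-.036,t,.004);print(q.round(4),(q-p).round(4))
E
python3 r.py
```

```text
clock: 8.15
tool_pos: [0.5378, 0.0098, 0.3071]
orientation: [-180.0, 0.0, -52.6]
force: [0.9, 0.4, 0.0]
opening: 0.0586
gripper_force: 0.0
clock: 9.25
tool_pos: [0.5366, 0.0093, 0.3055]
orientation: [-145.1, -0.1, -82.3]
force: [0.9, 0.5, 1.8]
opening: 0.0654
gripper_force: 0.0
[ 29.1 -16.5 -46.3  25.1 -29.5 -39.9] rotvec [ 0.07 -0.07 -0.03] [-0.0376  0.2341  0.1199]
[0.4816 0.0034 0.1825] [-0.055  -0.0058 -0.1231]
[0.5396 0.0113 0.0989] [ 0.003   0.002  -0.2066]
```

```bash
python3 -m crank '[[[-0.019,-0.002,-0.01],[0,0,0],0.5],[[-0.018,-0.002,-0.03],[0,0,0],0.5],[[-0.018,-0.002,-0.043],[0,0,0],0.5],[[0,0,-0.04],[0,0,0],0.5],[[0,0,0],[0,0,0],0.5],[[0,0,0],[0,0,0],0.5]]'; python3 r.py;python3 - <<'E'
from plant import imaging
import cv2
i,d=imaging.snapshot("wrist");cv2.imwrite("pics/w2.png",i)
E
```

```text
clock: 9.85
tool_pos: [0.4995, -0.0075, 0.2105]
orientation: [-147.3, 1.3, -81.5]
force: [0.5, -0.7, -0.3]
opening: 0.0658
gripper_force: 0.0
[ 25.1 -14.3 -58.   29.  -16.3 -42.8] rotvec [-1.   -2.42 -0.85] [-0.0493  0.1786  0.0334]
[0.4816 0.0034 0.1825] [-0.0179  0.0109 -0.028 ]
[0.5396 0.0113 0.0989] [ 0.0401  0.0188 -0.1116]
```

View pics/w2.png

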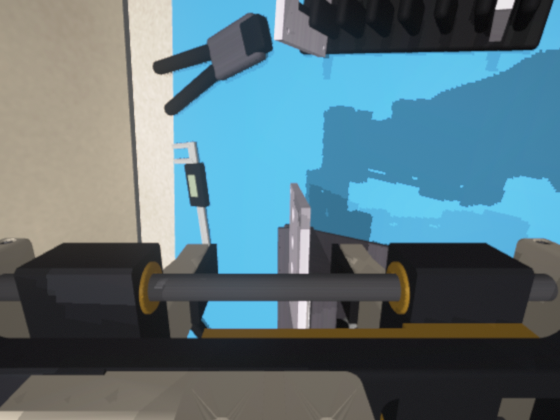

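The wrist view shows the panel edge between the open fingers (about 300,250), but joint 3 is at its limit here. I'll come in from the −y side at final depth instead.

```bash
python3 -m crank '[[[0.006,-0.037,0],[0,0,0],0.5],[[0.006,-0.037,0],[0,0,0],0.5],[[0.015,0,-0.03],[0,0,0],0.5],[[0.015,0,-0.03],[0,0,0],0.5],[[0.01,0,-0.03],[0,0,0],0.5],[[0,0,0],[0,0,0],0.5],[[0,0,0],[0,0,0],0.5]]'; sed -i 's/^for t.*/for q in(pt(-.125,.063,.004),pt(-.036,.063,.004)):print(q.round(4),(q-p).round(4))/' r.py; python3 r.py
```

```text
clock: 10.6
tool_pos: [0.541, -0.0679, 0.1326]
orientation: [-148.2, 1.5, -81.4]
force: [0.1, -0.0, -0.2]
opening: 0.0657
gripper_force: 0.0
[ 11.2  -0.2 -58.1  27.   -0.2 -30. ] rotvec [-1.   -3.35 -0.96] [-0.1146  0.096   0.0158]
[ 0.5515 -0.0769  0.0989] [ 0.0106 -0.009  -0.0337]
[0.5396 0.0113 0.0989] [-0.0014  0.0792 -0.0337]
```

```bash
python3 -m crank '[[[0.01,-0.02,0.04],[-0.5,-1.7,-0.5],0.5],[[0.01,-0.02,0.04],[-0.5,-1.7,-0.5],0.5],[[0,-0.01,0.04],[0,0,0],0.5],[[0,0,0],[6.1,0.83,4.3],0.5],[[0,0,0],[6.1,0.83,4.3],0.5],[[0,0,0],[6.1,0.83,4.3],0.5],[[0,0,0],[0,0,0],0.5]]'; python3 r.py;python3 -m crank '[[[0,0,0],[6.1,0.83,4.3],0.5],[[0,0,0],[6.1,0.83,4.3],0.5],[[0,0,0],[6.1,0.83,4.3],0.5],[[0,0,0],[0,0,0],0.5]]'; python3 r.py
```

```text
clock: 11.3
tool_pos: [0.5489, -0.1379, 0.2303]
orientation: [-147.4, 9.2, -77.5]
force: [-0.2, -0.9, -0.2]
opening: 0.0654
gripper_force: 0.0
[ -9.5  -0.3 -21.9 -28.3 -43.6  35.7] rotvec [-8.66 -3.99 -4.94] [-0.1851  0.1768  0.0705]
[ 0.5515 -0.0769  0.0989] [ 0.0026  0.061  -0.1314]
[0.5396 0.0113 0.0989] [-0.0093  0.1492 -0.1314]
clock: 11.7
tool_pos: [0.5471, -0.138, 0.224]
orientation: [-144.2, 27.6, -63.5]
force: [-0.5, 0.0, -1.4]
opening: 0.0657
gripper_force: 0.0
[-27.5  13.9  -5.9 -46.3 -73.7  60. ] rotvec [-26.7   -7.37 -18.21] [-0.1849  0.1727  0.0654]
[ 0.5515 -0.0769  0.0989] [ 0.0044  0.0611 -0.1251]
[0.5396 0.0113 0.0989] [-0.0075  0.1493 -0.1251]
```

```bash
python3 -m crank '[[[0,0,0],[4.9,-1.2,3.8],0.5],[[0,0,0],[4.9,-1.2,3.8],0.5],[[0,0,0],[0,0,0],0.5],[[0,0,0],[0,0,0],0.5]]'
cat > r.py <<'E'
from h import *
from plant import ctrl
from scipy.spatial.transform import Rotation as Ro
o=ctrl.get_obs();p=np.array(o['tool_pos']);R=Ro.from_euler('xyz',o['orientation'],degrees=True)
c=np.sqrt(.5);Z=-up*c+yd*c;Y=-n if R.as_matrix()[:,1]@n<0 else n
T=Ro.from_matrix(np.c_[np.cross(Y,Z),Y,Z])
g=pt(-.036,.082,.004)
print(o['joint_pos'].round(1),'rotvec',np.degrees((T*R.inv()).as_rotvec()).round(2),'grasp stu',coords(p-.0188*R.as_matrix()[:,2]).round(4))
for q in(g-.07*Z,g+.0188*Z):print(q.round(4),(q-p).round(4))
E
python3 r.py
```

```text
clock: 12.1
tool_pos: [0.547, -0.136, 0.2268]
orientation: [-135.7, 34.1, -51.6]
force: [-0.0, 1.4, 0.3]
opening: 0.0661
gripper_force: 0.0
[-32.8  21.   -0.3 -52.4 -85.9  69.5] rotvec [ 1.21  0.55 -1.09] grasp stu [-0.1962  0.1883  0.0674]
[ 0.5073 -0.043   0.155 ] [-0.0397  0.093  -0.0717]
[0.5346 0.024  0.1036] [-0.0124  0.16   -0.1232]
```

```bash
python3 -m crank '[[[-0.01,0.023,-0.018],[0.6,0.3,-0.5],0.5],[[-0.01,0.023,-0.018],[0.6,0.3,-0.5],0.5],[[-0.01,0.023,-0.018],[0,0,0],0.5],[[-0.01,0.024,-0.018],[0,0,0],0.5],[[0,0,0],[0,0,0],0.5],[[0,0,0],[0,0,0],0.5]]';python3 r.py;python3 - <<'E'
from plant import imaging
import cv2
i,d=imaging.snapshot("wrist");cv2.imwrite("pics/w3.png",i)
E
```

```text
clock: 12.7
tool_pos: [0.5067, -0.0427, 0.1565]
orientation: [-135.1, 35.2, -52.1]
force: [0.9, -0.6, 0.7]
opening: 0.0659
gripper_force: 0.0
[-28.1  19.7 -13.9 -56.8 -75.7  76.2] rotvec [ 0.05  0.18 -0.26] grasp stu [-0.0984  0.1463  0.0044]
[ 0.5073 -0.043   0.155 ] [ 0.0006 -0.0004 -0.0015]
[0.5346 0.024  0.1036] [ 0.0279  0.0667 -0.0529]
```

View pics/w3.png

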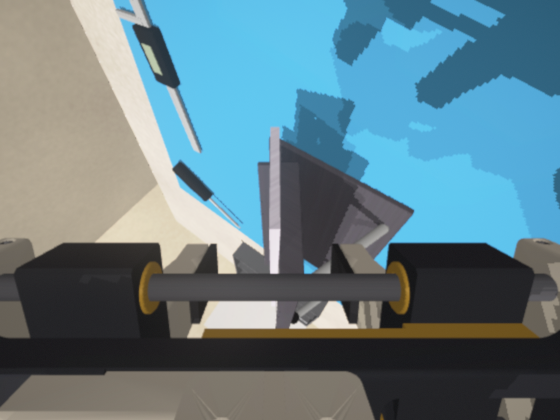

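The panel edge (277, 130–320) is centred between the open fingers (inner sides at 195 and 355). I'll advance along the fingers.

```bash
python3 -m crank '[[[0.007,0.0167,-0.013],[0,0,0],0.5],[[0.007,0.0167,-0.013],[0,0,0],0.5],[[0.007,0.0167,-0.013],[0,0,0],0.5],[[0.007,0.0167,-0.0135],[0,0,0],0.5],[[0,0,0],[0,0,0],0.5],[[0,0,0],[0,0,0],0.5]]';python3 r.py
```

```text
clock: 13.35
tool_pos: [0.5354, 0.0226, 0.1033]
orientation: [-135.1, 35.3, -52.1]
force: [0.8, 0.8, 0.8]
opening: 0.0658
gripper_force: 0.0
[-21.6  23.7 -16.4 -61.8 -67.9  79.3] rotvec [-0.06  0.18 -0.22] grasp stu [-0.0375  0.0814  0.0044]
[ 0.5073 -0.043   0.155 ] [-0.0281 -0.0657  0.0517]
[0.5346 0.024  0.1036] [-0.0009  0.0014  0.0002]
```

```bash
python3 -m crank '[[[0,0,0],[0,0,0],-1],[[0,0,0],[0,0,0],-1],[[0,0,0],[0,0,0],-1],[[0,0,0],[0,0,0],-1],[[0,0,0],[0,0,0],-1],[[0,0,0],[0,0,0],-1],[[0,0,0],[0,0,0],-1],[[0,0,0],[0,0,0],-1]]' && python3 -m crank '[[[0,0,0.004],[0,0,0],-1],[[0.002,0,0.008],[0,0,0],-1],[[0.004,0,0.012],[0,0,0],-1],[[0.004,0,0.015],[0,0,0],-1],[[0,0,0.015],[0,0,0],-1],[[0,0,0],[0,0,0],-1],[[0,0,0],[0,0,0],-1]]';python3 r.py
```

```text
clock: 14.15
tool_pos: [0.5352, 0.0229, 0.1028]
orientation: [-135.0, 35.4, -52.1]
force: [6.1, 2.6, 5.6]
opening: 0.0078
gripper_force: 30.0
clock: 14.85
tool_pos: [0.5451, 0.023, 0.1573]
orientation: [-135.0, 35.4, -52.1]
force: [-0.4, -0.6, -3.0]
opening: 0.0078
gripper_force: 30.0
[-20.5  19.1 -14.  -60.  -70.6  72.2] rotvec [-0.12  0.21 -0.19] grasp stu [-0.0384  0.12    0.0433]
[ 0.5073 -0.043   0.155 ] [-0.0378 -0.0661 -0.0023]
[0.5346 0.024  0.1036] [-0.0106  0.001  -0.0538]
```

```bash
python3 -m crank '[[[0,-0.01,0.02],[0,0,0],-1],[[0,-0.02,0.03],[0,0,0],-1],[[0,-0.02,0.03],[-0.47,3.47,0],-1],[[0,-0.02,0.03],[-0.47,3.47,0],-1],[[0,-0.02,0.02],[-0.47,3.47,0],-1],[[0,-0.02,0],[-0.47,3.47,0],-1],[[0,-0.02,0],[-0.47,3.47,0],-1],[[0,-0.02,0],[-0.47,3.47,0],-1],[[0,-0.02,0],[-0.47,3.47,0],-1],[[0,-0.01,0],[-0.47,3.47,0],-1],[[0,0,0],[-0.47,3.47,0],-1],[[0,0,0],[-0.47,3.47,0],-1]]'; python3 - <<'E'
import h as H
from h import *
from plant import ctrl
print(ctrl.get_obs()['joint_pos'].round(1))
P=H._P;c=np.array([.5095,-.212]);
for yaw in(2,3,4,5):
    y=np.radians(yaw);X=(P[...,0]-c[0])*np.cos(y)+(P[...,1]-c[1])*np.sin(y);Y=-(P[...,0]-c[0])*np.sin(y)+(P[...,1]-c[1])*np.cos(y)
    k=(z['d']>0)&(abs(X)<.066)&(abs(Y)<.06)&(P[...,2]>.05)&(P[...,2]<.075)
    w=np.exp(2j*np.pi*X[k]/.026).sum();print(yaw,k.sum(),'|w|',abs(w)/k.sum(),'fin phase mm',np.angle(w)/2/np.pi*26, 'Y rows',np.percentile(Y[k&(Y<0)],[3,97]),np.percentile(Y[k&(Y>0)],[3,97]))
E
```

```text
clock: 16.05
tool_pos: [0.5449, -0.1574, 0.2854]
orientation: [179.8, 45.3, -82.4]
force: [-0.7, -0.4, -1.9]
opening: 0.0077
gripper_force: 30.0
[ -24.1   26.    17.3  -38.7 -105.4   29.3]
2 376 |w| 0.7671852616517199 fin phase mm -12.881893458849527 Y rows [-0.04968433 -0.02605281] [0.02999804 0.05369174]
3 379 |w| 0.7775854166184015 fin phase mm -12.831512713083871 Y rows [-0.04906004 -0.02616159] [0.0302765  0.05379095]
4 379 |w| 0.7635135244444751 fin phase mm -12.808247408540286 Y rows [-0.04948213 -0.02603537] [0.03008322 0.05429176]
5 379 |w| 0.7277139479163597 fin phase mm -12.79313631416794 Y rows [-0.04995377 -0.02542329] [0.02980604 0.05512666]
```

```bash
python3 -m crank '[[[-0.008,-0.024,0],[0,0,-1.2],-1],[[-0.008,-0.024,0],[0,0,-1.2],-1],[[-0.008,-0.024,0],[0,0,-1.2],-1],[[-0.009,-0.024,0],[0,0,-1.1],-1],[[0,0,0],[0,0,0],-1],[[0,0,0],[0,0,0],-1]]'; python3 - <<'E'
from h import *
from plant import ctrl,imaging
i,d=imaging.snapshot("scene");m=imaging.camera_model("scene");P=cloud(d,m)
cv2.imwrite("pics/s2.png",cv2.resize(i[60:260,130:400],None,fx=2.8,fy=2.8))
k=(d>0)&(P[...,0]>.48)&(P[...,0]<.54)&(P[...,1]>-.32)&(P[...,1]<-.11)&(P[...,2]>.13)&(P[...,2]<.33)&(i.min(-1)>60)
nl,lab,st,_=cv2.connectedComponentsWithStats(k.astype(np.uint8));j=1+st[1:,4].argmax();A=P[lab==j];print(st[j])
e=np.linalg.svd(A-A.mean(0),full_matrices=False)[2][2];e*=np.sign(e[0]);print('normal',e.round(3),'yaw',np.degrees(np.arctan2(e[1],e[0])),'mean',A.mean(0).round(4))
print('YZ rect',cv2.minAreaRect(A[:,1:].astype(np.float32)))
low=A[A[:,2]<A[:,2].mean()]
ys=np.arange(-.28,-.13,.015);print([(round(y,3),round(float(np.percentile(A[abs(A[:,1]-y)<.006][:,2],3)),4)) for y in ys if (abs(A[:,1]-y)<.006).sum()>10])
E
```

```text
clock: 16.65
tool_pos: [0.5119, -0.2533, 0.2856]
orientation: [-179.9, 45.3, -86.9]
force: [-0.5, 0.3, -2.2]
opening: 0.0078
gripper_force: 30.0
[ 176   65   73   60 1977]
normal [ 0.997  0.079 -0.004] yaw 4.528374195447747 mean [ 0.511  -0.2141  0.2817]
YZ rect ((-0.21903389692306519, 0.2733392119407654), (0.11226817220449448, 0.168710857629776), 89.5619125366211)
[(np.float64(-0.28), 0.2238), (np.float64(-0.265), 0.225), (np.float64(-0.25), 0.2225), (np.float64(-0.235), 0.224), (np.float64(-0.22), 0.223), (np.float64(-0.205), 0.2255), (np.float64(-0.19), 0.2244), (np.float64(-0.175), 0.2246), (np.float64(-0.16), 0.2251), (np.float64(-0.145), 0.2238), (np.float64(-0.13), 0.2251)]
```

View pics/s2.png

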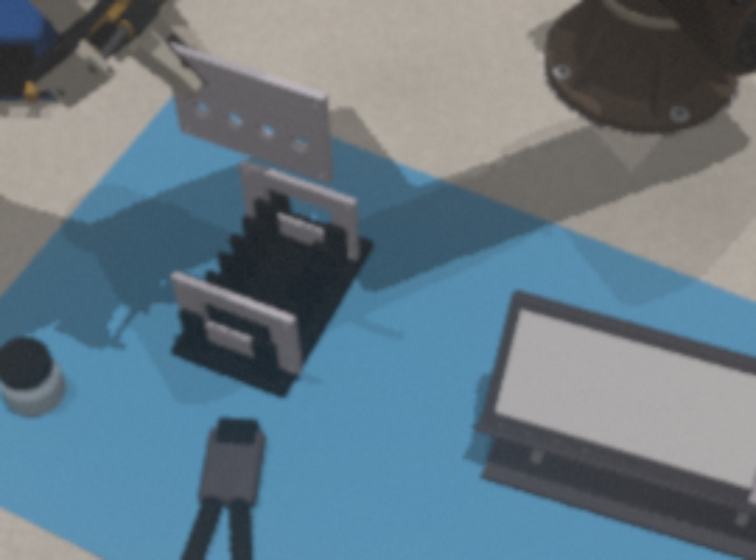

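The panel hangs level and unsagged above the rack (crop px 180–330, 45–180). I'll check its x against the rack in the top camera, the same one I used for the fins.

```bash
python3 - <<'E'
from h import *
from plant import imaging
i,d=imaging.snapshot("top");P=cloud(d,z)
k=(d>0)&(abs(P[...,2]-.317)<.012)&(abs(P[...,0]-.51)<.025)&(P[...,1]>-.21)&(P[...,1]<-.1)
A=P[k];print(len(A),cv2.minAreaRect(A[:,:2].astype(np.float32)),A.mean(0).round(4))
for y in np.arange(-.2,-.12,.01):
    q=A[abs(A[:,1]-y)<.005];
    if len(q):print(round(y,3),q[:,0].mean().round(4),q[:,0].min().round(4),q[:,0].max().round(4),q[:,2].mean().round(4))
# same for scene: fin phase + covers
s=np.load("scene.npz");Q=cloud(s['d'],s);c=[.5096,-.21];a=np.radians(3)
X=(Q[...,0]-c[0])*np.cos(a)+(Q[...,1]-c[1])*np.sin(a);Y=-(Q[...,0]-c[0])*np.sin(a)+(Q[...,1]-c[1])*np.cos(a)
k=(abs(X)<.066)&(abs(Y)<.06)&(Q[...,2]>.06)&(Q[...,2]<.075);w=np.exp(2j*np.pi*X[k]/.026).sum();print('scene fin',k.sum(),abs(w)/k.sum(),np.angle(w)/2/np.pi*26)
E
```

```text
139 ((0.5071935653686523, -0.1719498336315155), (0.007952585816383362, 0.07554284483194351), 3.166156768798828) [ 0.5071 -0.1708  0.3178]
-0.2 0.5088 0.5056 0.512 0.3184
-0.19 0.5088 0.5057 0.5121 0.3174
-0.18 0.5072 0.5036 0.5101 0.3179
-0.17 0.5071 0.5037 0.5101 0.3183
-0.16 0.5068 0.5038 0.5102 0.3184
-0.15 0.506 0.5018 0.5102 0.3176
-0.14 0.5051 0.5018 0.5082 0.3187
-0.13 0.5049 0.5018 0.5083 0.3123
scene fin 325 0.7988423705579294 -12.90478242236284
```

```bash
python3 -m crank '[[[0,0,-0.02],[0,0,0],-1],[[0,0,-0.02],[0,0,0],-1],[[0.0004,0,-0.02],[0,0,0],-1],[[0,0,-0.02],[0,0,0],-1],[[0,0,-0.02],[0,0,0],-1],[[0,0,-0.02],[0,0,0],-1],[[0,0,-0.012],[0,0,0],-1],[[0,0,0],[0,0,0],-1],[[0,0,0],[0,0,0],-1]]'; python3 -m crank '[[[0,0,-0.006],[0,0,0],-1],[[0,0,-0.006],[0,0,0],-1],[[0,0,-0.006],[0,0,0],-1],[[0,0,-0.006],[0,0,0],-1],[[0,0,0],[0,0,0],-1],[[0,0,0],[0,0,0],-1]]'
```

```text
clock: 17.65
tool_pos: [0.5127, -0.2531, 0.155]
orientation: [-179.8, 45.2, -86.8]
force: [0.6, -0.4, -0.8]
opening: 0.0081
gripper_force: 30.0
clock: 18.25
tool_pos: [0.5124, -0.253, 0.1305]
orientation: [-179.9, 45.2, -86.8]
force: [-0.1, -0.2, -1.1]
opening: 0.0076
gripper_force: 30.0
```

```bash
python3 -m crank '[[[0,0,-0.005],[0,0,0],-1],[[0,0,-0.005],[0,0,0],-1],[[0,0,-0.005],[0,0,0],-1],[[0,0,0],[0,0,0],-1]]'; python3 -m crank '[[[0,0,-0.006],[0,0,0],-1],[[0,0,-0.006],[0,0,0],-1],[[0,0,-0.006],[0,0,0],-1],[[0,0,-0.006],[0,0,0],-1],[[0,0,-0.006],[0,0,0],-1],[[0,0,0],[0,0,0],-1],[[0,0,0],[0,0,0],-1]]'
```

```text
clock: 18.65
tool_pos: [0.5121, -0.2527, 0.1148]
orientation: [-179.9, 45.3, -86.9]
force: [-0.1, 0.3, -1.8]
opening: 0.0077
gripper_force: 30.0
clock: 19.35
tool_pos: [0.5124, -0.253, 0.0856]
orientation: [-179.8, 45.2, -86.8]
force: [-0.3, -0.8, -2.3]
opening: 0.0077
gripper_force: 30.0
```

```bash
python3 -m crank '[[[0,0,-0.002],[0,0,0],-1],[[0,0,-0.002],[0,0,0],-1],[[0,0,0],[0,0,0],-1],[[0,0,0],[0,0,0],-1]]'; python3 -m crank '[[[0,0,-0.0015],[0,0,0],-1],[[0,0,0],[0,0,0],-1],[[0,0,0],[0,0,0],-1]]';python3 -m crank '[[[0,0,-0.0015],[0,0,0],-1],[[0,0,0],[0,0,0],-1],[[0,0,0],[0,0,0],-1]]'
```

```text
clock: 19.75
tool_pos: [0.5124, -0.2531, 0.0818]
orientation: [-179.8, 45.2, -86.8]
force: [-0.8, -0.4, -2.3]
opening: 0.0081
gripper_force: 30.0
clock: 20.05
tool_pos: [0.5124, -0.253, 0.0802]
orientation: [-179.8, 45.2, -86.8]
force: [-0.2, -0.1, -1.5]
opening: 0.0074
gripper_force: 30.0
clock: 20.35
tool_pos: [0.5125, -0.2532, 0.0799]
orientation: [-179.7, 45.2, -86.7]
force: [-0.4, 0.6, 5.5]
opening: 0.008
gripper_force: 30.0
```

```bash
python3 -m crank '[[[0,0,0],[0,0,0],-0.7],[[0,0,0],[0,0,0],-0.4],[[0,0,0],[0,0,0],-0.2],[[0,0,0],[0,0,0],-0.2],[[0,0,0],[0,0,0],-0.2],[[0,0,0],[0,0,0],-0.2]]' && python3 -m crank '[[[0.0005,-0.01,0.01],[0,0,0],-0.2],[[0.001,-0.02,0.02],[0,0,0],-0.2],[[0.001,-0.02,0.02],[0,0,0],-0.2],[[0.001,-0.02,0.03],[0,0,0],-0.2],[[0,-0.02,0.03],[0,0,0],-0.2],[[0,0,0],[0,0,0],-0.2],[[0,0,0],[0,0,0],-0.2]]'; python3 - <<'E'
from h import *
from plant import imaging
i,d=imaging.snapshot("top");P=cloud(d,z)
k=(d>0)&(abs(P[...,2]-.112)<.012)&(abs(P[...,0]-.51)<.03)&(P[...,1]>-.31)&(P[...,1]<-.1)
A=P[k];print(len(A),cv2.minAreaRect(A[:,:2].astype(np.float32)),A.mean(0).round(4))
i,d=imaging.snapshot("scene");cv2.imwrite("pics/s3.png",cv2.resize(i[60:280,130:450],None,fx=2.4,fy=2.4))
E
```

```text
clock: 20.95
tool_pos: [0.5124, -0.253, 0.0786]
orientation: [-179.8, 45.2, -86.8]
force: [0.2, -0.1, -0.4]
opening: 0.0348
gripper_force: 0.0
clock: 21.65
tool_pos: [0.516, -0.3443, 0.1899]
orientation: [-179.7, 45.1, -86.7]
force: [-0.2, 0.3, -1.5]
opening: 0.035
gripper_force: 0.0
175 ((0.509514331817627, -0.20968978106975555), (0.00795435905456543, 0.15074361860752106), 2.991900682449341) [ 0.5095 -0.2094  0.1122]
```

View pics/s3.png

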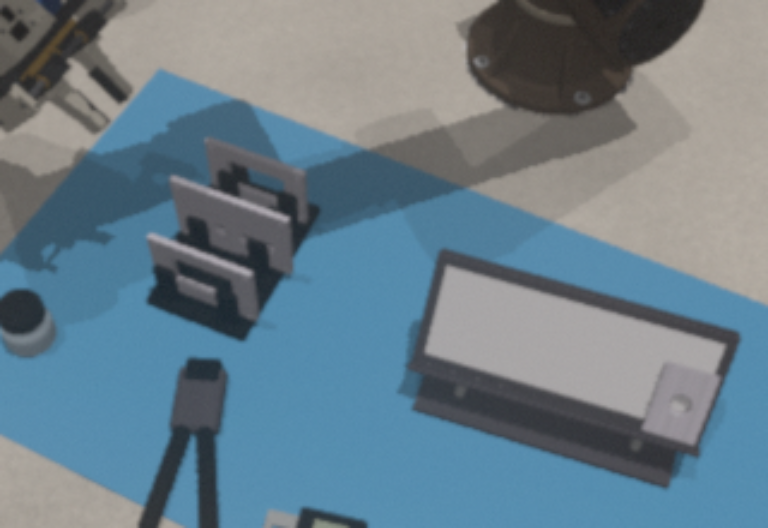

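The panel stands upright in the middle bay (crop px 170–295, 178–270) with its top at z = 0.112, so it is seated and centred. The arm is clear and the sample and covers look untouched.

```bash
python3 -c "from plant import close_job; print(close_job())"
```

```text
the job is handed in; nothing more can be done
None
```

The panel is standing upright in the rack's middle bay, all the way down and let go, centred to within about 1 mm by the top camera; I handed the job in at about 22 s of the 72 s allowed.

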